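# Plug the port and hold the piston drawn for a leak check

### The arm

A 6-joint arm with a two-finger parallel gripper is mounted at the origin on a cart in front of the work surface, level with it; the furniture and walls round the work are solid. World frame = base frame: x ahead of the robot, y to its left, z up, the work surface at z = 0. Lengths are in m, angles in rad, forces in N, time in s.
With the tool pointing down it reaches from about 0.325 to 0.9 m from the base axis. Payload 6.1 kg.
Tool frame: the origin (TCP) lies where the fingers leave the gripper's body, on its centre line; the fingertips stand 70 mm ahead of it and the grasp point (between the pads) lies 51 mm ahead of it; z points along the fingers, y is the line along which they close (so a half turn about z gives the same grasp; the last joint's range is limited). The gripper opens to 87 mm and grips with 3 to 60 N. Pads are 19 mm wide; open, the fingers measure 117 mm over their backs; the gripper's body (75 mm by 190 mm) begins 51 mm behind the grasp point.
Start: joints at [1.13, 0.22, 1.526, -0, 1.395, -0.126], TCP at [0.194, 0.594, 0.292] pointing down, gripper open.
Joint ranges: [-2.98, 2.98], [-0.91, 2.08], [0.09, 2.57], [-1.24, 4.39], [0.2, 2.65], [-2.68, 2.68]. Speed limits (rad/s): [2.57, 2.57, 3.01, 3.14, 3.14, 3.14].

### API

Orientations are given as [roll, pitch, yaw] about the fixed x, y, z axes, in that order (R = Rz(yaw) Ry(pitch) Rx(roll)).
In Python, from station import ctrl gives the robot as it stands.
- The arm moves only by the tool jog_arm, never from a script. Its argument "motion" is a list of rows, each a list of 3 entries, a list of its own where there are three numbers: the shift along the tool's x, y, z in mm, then the turn, a rotation vector about the tool's x, y, z in degrees, then the closure, from 0 (fully open) to 1 (shut). A call has 1 to 12 rows; each row shifts and turns the commanded pose from where the row before left it, along the tool's axes as they then stand; what a row does not reach is not made up. A row lasts 1/12 s, in which the tool goes at most 41.7 mm and 7.16 degrees, less where a joint would pass 70% of its speed; a pose out of reach is approached as far as the arm can. A call with a gripper value outside its range is refused whole. The fingers move at their own pace and stop on an object; "grip_force" is the grip in N (left out, the last holds). Time passes only in rows, so rows that do not move let the fingers close. It gives the time, the measured TCP pose, the force, the opening and the grip force at its end, in the units of the state.
- ctrl.read_state(): the state, without advancing time (a new reading comes with each control period).
- ctrl.get_image(name): name is "scene" or "side" or "wrist"; returns (picture, depth): 384x512x3 uint8, blue, green, red; 384x512 float32, m along the optical axis (not along the pixel's ray), 0 where there is no reading.
- ctrl.get_calibration(name): a dict with "vfov" (degrees; the focal length in pixels is half the picture's height over the tangent of half this angle, whatever the lens; pixels are square), "cx", "cy" (the principal point, pixels), "R" (3x3) and "t" (3): a world point X has camera coordinates R X + t. Camera axes: x right, y down, z forward; pixel columns grow to the right and rows downward; lengths in m; the calibration is good to about 2 mm. A picture is of the moment at which its call begins: read the wrist's pose just before it. get_calibration takes no time and is no camera call; for the wrist camera it gives the pose at the moment of the call.
- ctrl.job_done(): hands the job in; it is judged then, once.
The state is a dict: "time": time; "joint_pos": joint angles; "qd": joint speeds; "effort": joint torques, N m; "tool_pos": TCP position; "ee_rot": TCP orientation; "force": force on the tool from outside, world axes, zero at the start; "wrist_torque": the same for the moment, N m; "width": finger opening in m; "grasp_force": force on a finger pad.
Only numpy, scipy, OpenCV 4.12 (cv2) and the standard library are available. Lean on these libraries where they do the work, as an engineer would, in place of code of your own. Each camera call takes 0.05 s, during which the arm holds its last target. There are 200 camera calls.

### The job

Set the cylinder stand up for a leak check: push the rectangular plug (not the round one) fully home into the rectangular port of the stand while the piston is still down. Then take the piston rod by its square handle, draw it straight up without binding until the dark ring on the rod is level with the top face of the cylinder (about 30 mm of travel, never as far as 45 mm), and finish still holding it steady there. The plug stays seated and everything else on the worktop stays where it is.

Things in the scene. Friction and masses are not known exactly. Their poses are not given: they have to be found in the camera images.
- stand: fixed stand: aluminium block 160 x 90 mm, 36 mm high, an upright cylinder 48 mm across on one end, the port in the other. Origin: centre of the underside; z up; x along the 160 mm length from port end (-x) to cylinder end (+x). Port at x = -45 mm, cylinder at x = +45 mm, y = 0. An outlet stub sticks out 22 mm on the +y side, 18 mm above the worktop
- port (a point): centre of the mouth of the port in the block's top face, axes as the stand's: a rectangular blind hole 30 mm along x and 22 mm along y, 22 mm deep
- gland (a point): centre of the mouth of the bore, in the cylinder's top face 100 mm above the worktop, axes as the stand's. The bore is round, about 17 mm wide, upright and 64 mm deep
- rod: loose piston rod in the bore. Origin: centre of its foot, 64 mm below gland when down; z up. Steel shaft 16 mm thick, 74 mm long; then a square grey handle 22 x 22 mm (sides along x, y), 74 to 118 mm above the foot, with a 4 mm cap 27 mm across. A dark 4 mm ring on the shaft, centred 34 mm above the foot, is hidden in the bore at first. 0.11 to 0.23 kg; only weight and rubbing resist
- plug: grey rectangular plug standing on its shank. Origin: centre of the foot; z up. Shank 28 mm along x, 20 along y, 20 tall, its lowest 3 mm tapered by 1.5 mm a side; collar 40 x 30 mm, 20 to 26 mm up, which rests on the block when home; flat grip 28 mm along x, 14 mm thick along y, 26 to 62 mm up. Fits the port with its x along the stand's x, either way round. 0.06 kg
- round_plug: a look-alike plug to leave alone, of the same height and with the same grip, but with a round shank 30 mm across and a round collar 40 mm across. Origin: centre of the foot. It may stand where the rectangular plug stood in another run
- sample_pot: bystander: capped sample pot 38 mm across, 54 mm tall; origin under its centre; swaps places with the plugs
- beaker: bystander: small clear beaker 57 mm across, 58 mm tall; origin under its centre
- tape: bystander: roll of tape lying flat, 100 mm across, 25 mm tall; origin under its centre
- coverslips: bystander: small box 29 x 29 x 21 mm; origin under its centre

How it is judged:
By the outcome, as a careful person would: the job done as asked, in the order asked, and still so for the second after the job is handed in, while the arm keeps its last pose, push and grip.
It also fails if it takes over 53 s, if anything falls off the work surface, if the arm or the gripper's body presses on something with over 40 N, if the wrist force passes 120 N, or if a joint passes its speed limit or range.

## Working session

There is one attempt and no reset: what is moved stays moved. The work goes in short steps, Python scripts to look and compute and a tool call to move; the robot and the scene stay as the last step left them, time stands still between calls to the robot, and variables do not carry over. Pictures are saved under pics/ and viewed, at most 10 in all, crops included, and the job is handed in when it is done.

Besides the shell and the picture viewer there is one more tool, called after ">>>" in YAML: its name, and indented under it one key for each argument. jog_arm: Moves the arm, as the interface text tells. Its arguments: {"type":"object","properties":{"motion":{"type":"array","items":{"type":"array"}},"grip_force":{"type":"number"}},"required":["motion"]}

```bash
mkdir -p pics; ls; cat > h.py <<'E'
import numpy as np, cv2
from station import ctrl
def cam(n):
    c=ctrl.get_calibration(n); f=192/np.tan(np.radians(c["vfov"])/2); return f,c["cx"],c["cy"],np.array(c["R"]),np.array(c["t"])
def ray(c,u,v,z):
    f,cx,cy,R,t=c; d=R.T@np.array([(u-cx)/f,(v-cy)/f,1]); o=-R.T@t
    return o+d*(z-o[2])/d[2]
def cloud(c,D):
    f,cx,cy,R,t=c; v,u=np.mgrid[:384,:512]
    P=np.stack([(u-cx)/f*D,(v-cy)/f*D,D],-1); return (P-t)@R
E
python3 - <<'E'
from h import *
print(ctrl.read_state())
ims=[]
for n in("scene","side","wrist"):
    c=cam(n);b,D=ctrl.get_image(n); np.savez(f"{n}0.npz",b=b,D=D,P=cloud(c,D)); print(n,c[0],c[1],c[2],-c[3].T@c[4],(D>0).mean()); ims.append(b)
cv2.imwrite("pics/a.png",ims[0]);cv2.imwrite("pics/b.png",np.hstack(ims[1:])[:, :])
cv2.imwrite("pics/b.png",cv2.resize(np.hstack(ims[1:]),(800,300)))
E
```

```text
pics
{'time': 0.0, 'joint_pos': array([ 1.12990043e+00,  2.21242637e-01,  1.52761737e+00,  2.00687756e-05,
        1.39468150e+00, -1.26061943e-01]), 'qd': array([ 3.63287824e-04, -3.91603115e-05,  2.03199119e-03,  4.06890142e-05,
        9.29424161e-04, -8.01564091e-04]), 'effort': array([ 4.21153200e-04, -4.94613826e+01, -3.87374604e+01,  7.01049739e-02,
        5.72056859e-02, -1.52614252e-04]), 'tool_pos': array([0.19330418, 0.59384633, 0.29112358]), 'ee_rot': array([-3.13966175e+00, -2.64620663e-04,  2.82675491e+00]), 'force': array([-0.20896763, -0.49649429, -0.92796894]), 'wrist_torque': array([ 0.00840681,  0.02389383, -0.00517237]), 'grasp_force': 0.0, 'width': 0.08719969899087666}
scene 477.10773027962915 256.2081128254529 194.60014626357705 [-0.13932562 -0.82854011  0.9548472 ] 0.9959157307942709
side 385.6211592762043 259.5291882478983 190.54522686023753 [0.52331053 1.19467157 0.79039501] 0.9959615071614584
wrist 267.045037018976 253.16052625508377 195.05549782862212 [0.12386678 0.61678587 0.38373487] 0.9930216471354166
```

View pics/a.png

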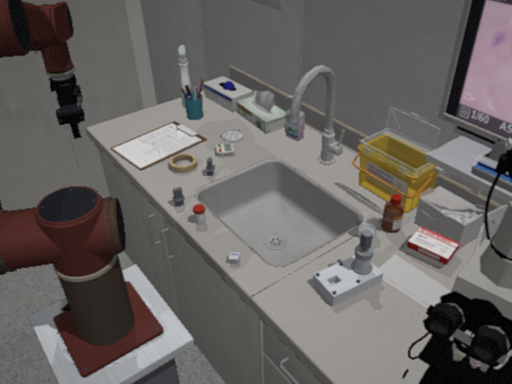

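View pics/b.png

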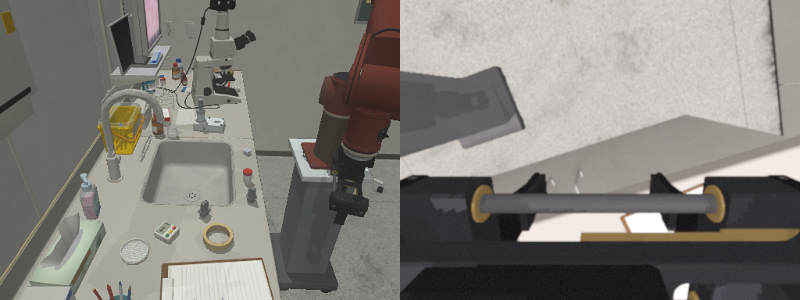

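Scene: plugs at about (178,197) and (210,165), pot (199,213), stand block (347,280) with cylinder (365,250). Side view: plugs near (204,208) and (251,195).

```bash
python3 - <<'E'
from h import *
z=np.load("scene0.npz");b,D,P=z["b"],z["D"],z["P"]
s=np.load("side0.npz");bs,Ps=s["b"],s["P"]
for nm,(u,v) in dict(p1=(178,197),p2=(210,165),pot=(199,213),box=(234,258),cyl=(365,250)).items():
    w=P[v-22:v+22,u-16:u+16].reshape(-1,3); c0=P[v,u]
    k=(w[:,2]>.012)&(w[:,2]<.2)&(np.hypot(*(w[:,:2]-c0[:2]).T)<.05)
    print(nm,c0.round(3),np.median(w[k],0).round(3),w[k].max(0).round(3),w[k].min(0).round(3))
    d=((Ps[...,:2]-c0[:2])**2).sum(-1); k=(d<.04**2)&(Ps[...,2]>.012)&(Ps[...,2]<.2); 
    q=Ps[k]; print('  side',k.sum(),np.argwhere(k).mean(0).round(), q.max(0).round(3),q.min(0).round(3))
# block top: depth 0.036
k=(abs(P[...,2]-.036)<.006); k[:,:300]=0;k[:,400:]=0;k[:240]=0
q=P[k][:,:2].astype(np.float32); print('blk',cv2.minAreaRect(q))
f=lambda im,r,c,h,w,S:cv2.resize(im[r:r+h,c:c+w],None,fx=S,fy=S,interpolation=cv2.INTER_CUBIC)
A=f(b,150,150,75,100,4);B=f(b,220,305,75,100,4);C=f(bs,180,230,75,100,4);Dd=f(bs,120,220,75,100,4)
cv2.imwrite("pics/c.png",np.vstack([np.hstack([A,B]),np.hstack([C,Dd])]))
E
```

```text
p1 [0.378 0.316 0.032] [0.38  0.317 0.037] [0.401 0.339 0.065] [0.362 0.3   0.012]
  side 190 [248. 322.] [0.404 0.344 0.065] [0.365 0.313 0.013]
p2 [0.553 0.398 0.042] [0.552 0.401 0.032] [0.579 0.425 0.065] [0.534 0.379 0.013]
  side 202 [266. 261.] [0.582 0.433 0.065] [0.538 0.397 0.012]
pot [0.381 0.188 0.047] [0.385 0.195 0.048] [0.409 0.225 0.059] [0.371 0.182 0.012]
  side 161 [223. 316.] [0.411 0.226 0.058] [0.376 0.188 0.013]
box [ 0.37  -0.012  0.018] [ 0.375 -0.007  0.019] [0.396 0.011 0.024] [ 0.357 -0.024  0.012]
  side 52 [192. 316.] [0.396 0.017 0.023] [ 0.359 -0.021  0.012]
cyl [ 0.605 -0.27   0.103] [ 0.6   -0.272  0.092] [ 0.642 -0.222  0.16 ] [ 0.572 -0.305  0.031]
  side 316 [145. 257.] [ 0.644 -0.234  0.162] [ 0.567 -0.302  0.033]
blk ((0.5635488033294678, -0.25753679871559143), (0.09592865407466888, 0.1624993234872818), 82.39327239990234)
```

View pics/c.png

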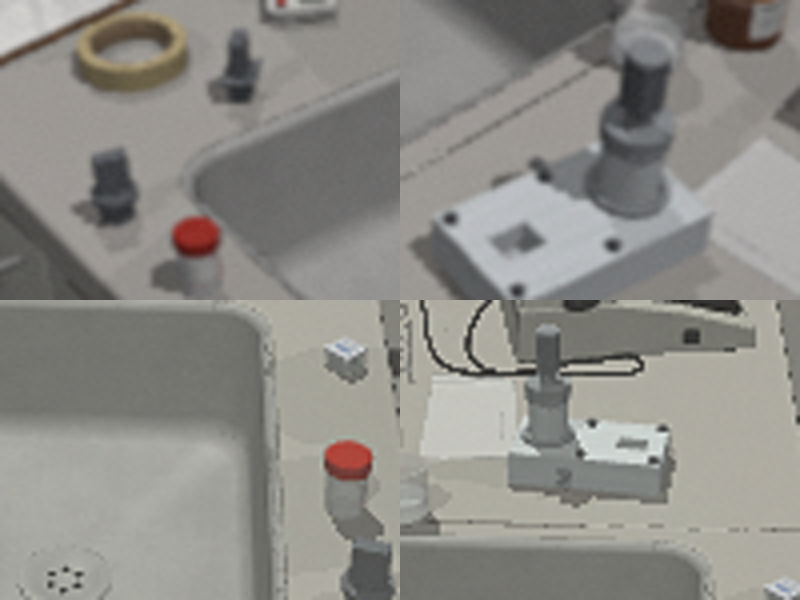

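p1 (lower left) looks rounder, p2 (scene 210,165) shows an angular collar; I'll check with the wrist camera on the way.

```bash
cat >> h.py <<'E'
from scipy.spatial.transform import Rotation as Ro
def tool():
    s=ctrl.read_state(); return Ro.from_euler("xyz",s["ee_rot"]).as_matrix(),np.array(s["tool_pos"])
def goto(p,yaw=None):
    "shift (mm, tool axes) and turn (deg rotvec, tool axes) to reach TCP p, pointing down with yaw"
    R,t=tool(); print("shift mm",(R.T@(np.array(p)-t)*1000).round(1))
    if yaw is not None:
        G=Ro.from_euler("xyz",[np.pi,0,yaw]).as_matrix(); print("turn deg",np.degrees(Ro.from_matrix(R.T@G).as_rotvec()).round(2))
E
python3 - <<'E'
from h import *
f,cx,cy,Rc,tc=cam("wrist");R,t=tool()
print((Rc@R).round(3), (R.T@(-Rc.T@tc-t)).round(3))
T=Rc@R; o=R.T@(-Rc.T@tc-t)
for p in [(.5,.36,.29),(.54,.33,.29),(.5,.3,.29),(.55,.4,.25)]:
  for q in [(.383,.328,.03),(.558,.406,.03),(.39,.206,.03)]:
    c=T@(R.T@(np.array(q)-p)-o); print(p,q,(c[:2]/c[2]*f+[cx,cy]).round())
goto((.5,.36,.29),2.827)
E
```

```text
[[ 0.     1.     0.001]
 [-0.964  0.001 -0.266]
 [-0.266 -0.001  0.964]] [ 0.073  0.    -0.092]
(0.5, 0.36, 0.29) (0.383, 0.328, 0.03) [200.  98.]
(0.5, 0.36, 0.29) (0.558, 0.406, 0.03) [298. 207.]
(0.5, 0.36, 0.29) (0.39, 0.206, 0.03) [114. 134.]
(0.54, 0.33, 0.29) (0.383, 0.328, 0.03) [212.  56.]
(0.54, 0.33, 0.29) (0.558, 0.406, 0.03) [312. 173.]
(0.54, 0.33, 0.29) (0.39, 0.206, 0.03) [122.  95.]
(0.5, 0.3, 0.29) (0.383, 0.328, 0.03) [246.  82.]
(0.5, 0.3, 0.29) (0.558, 0.406, 0.03) [341. 194.]
(0.5, 0.3, 0.29) (0.39, 0.206, 0.03) [157. 120.]
(0.55, 0.4, 0.25) (0.383, 0.328, 0.03) [141.  60.]
(0.55, 0.4, 0.25) (0.558, 0.406, 0.03) [260. 189.]
(0.55, 0.4, 0.25) (0.39, 0.206, 0.03) [ 43. 104.]
shift mm [-364.  -127.5    1.5]
turn deg [-0.09 -0.01 -0.01]
```

>>> jog_arm:
  motion:
    - [[-37.5, -13, 0], [0, 0, 0], 0]
    - [[-37.5, -13, 0], [0, 0, 0], 0]
    - [[-37.5, -13, 0], [0, 0, 0], 0]
    - [[-37.5, -13, 0], [0, 0, 0], 0]
    - [[-37.5, -13, 0], [0, 0, 0], 0]
    - [[-37.5, -13, 0], [0, 0, 0], 0]
    - [[-37.5, -13, 0], [0, 0, 0], 0]
    - [[-37.5, -13, 0], [0, 0, 0], 0]
    - [[-37.5, -13, 0], [0, 0, 0], 0]
    - [[-37.5, -13, 0], [0, 0, 0], 0]
    - [[-37, -13, 0], [0, 0, 0], 0]
    - [[0, 0, 0], [0, 0, 0], 0]

```text
time: 1.15
tool_pos: [0.5459, 0.3256, 0.2917]
ee_rot: [-3.14, 0.003, 2.821]
force: [-0.8, 0.7, -0.5]
width: 0.087
grasp_force: 0.0
```

```bash
python3 - <<'E'
from h import *
c=cam("wrist");b,D=ctrl.get_image("wrist");P=cloud(c,D);np.savez("w1.npz",b=b,D=D,P=P)
print(ctrl.read_state()["tool_pos"])
cv2.imwrite("pics/d.png",cv2.resize(b,(800,600)))
E
```

```text
[0.54352999 0.32777849 0.29154165]
```

View pics/d.png

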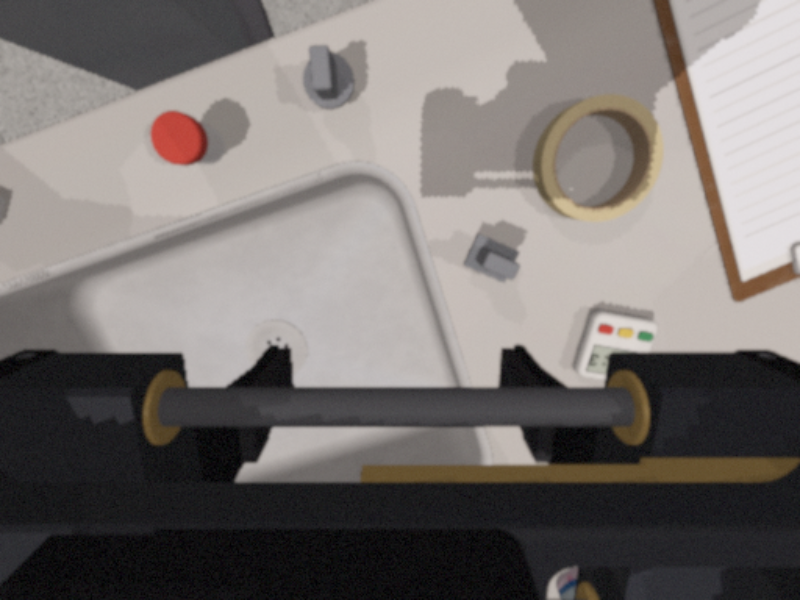

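The wrist view shows the rectangular plug at about (490,255) (square collar), the round one at (328,75), the pot (180,137), tape (600,157).

```bash
python3 - <<'E'
from h import *
z=np.load("w1.npz");b,P=z["b"],z["P"]; c=cam("wrist")
def rect(lo,hi,zz):
    m=((P[...,2]>lo)&(P[...,2]<hi)&(np.hypot(P[...,0]-.558,P[...,1]-.406)<.05)).astype(np.uint8)
    v,u=np.nonzero(m); q=np.array([ray(c,a,d,zz)[:2] for a,d in zip(u,v)],np.float32)*1000
    print(lo,len(q),cv2.minAreaRect(q),cv2.boxPoints(cv2.minAreaRect(q)).round(1).tolist(), 'px',u.mean(),v.mean(),'cloud',P[m>0].mean(0).round(4))
rect(.056,.075,.062); rect(.018,.032,.026)
# image mask of grip top/plug: dark grey
s=ctrl.read_state()
for (u,v) in [(300,150),(308,160)]: print(P[v,u].round(3))
vv=P[145:185,290:345];m=(vv[...,2]>.012)
np.set_printoptions(linewidth=250)
print((P[144:184:2,292:340:2,2]*1000).round().astype(int)); print(b[144:184:2,292:340:2].mean(-1).astype(int))
E
```

```text
0.056 265 ((553.7220458984375, 410.1379699707031), (28.58106231689453, 13.992936134338379), 48.73346710205078) [[539.0, 404.0], [549.5999755859375, 394.79998779296875], [568.4000244140625, 416.29998779296875], [557.9000244140625, 425.5]] px 320.44528301886794 169.88301886792453 cloud [0.5568 0.4078 0.0618]
0.018 383 ((554.0010986328125, 410.25872802734375), (40.40020751953125, 29.86980438232422), 48.65373992919922) [[529.4000244140625, 405.0], [551.9000244140625, 385.20001220703125], [578.5999755859375, 415.6000061035156], [556.0999755859375, 435.29998779296875]] px 312.24281984334203 163.4621409921671 cloud [0.5538 0.406  0.026 ]
[ 0.535  0.399 -0.   ]
[0.545 0.4   0.036]
[[ -1   0   0   0   0   0   1   1   0   1   1   0   2   0   1   0   1   0   1   1   0  -1   1   1]
 [  0   0   1   0   1   0   0   1   1  -1   1   0   0   0   1   0   0   0  -1   0  -1   0   2   0]
 [  0   0   1  -1   1   0  -1  -1   0   1   1  -1   1   1   1   0   1   0   0   0   1   0   0   1]
 [ -1   0   0   1   0   1   1  26   0  -1   1   2   0   0   0   2   1   1   1   1   1   0   1   0]
 [  0   0   1   0   1 
[... 2843 characters left out ...]
9 190]
 [187 181 167 146 136 128 124 119 108 125 135 136 133 135 136 138 136 138 137 135 154 189 191 191]
 [190 190 187 178 172 152 133 128 124 117 123 129 134 136 136 136 136 137 136 137 169 189 190 188]
 [191 192 190 190 186 175 162 149 145 133 129 125 127 127 133 135 136 135 134 143 180 187 191 190]
 [191 190 190 190 189 184 180 178 180 168 147 136 131 125 123 126 133 134 136 162 183 188 189 189]
 [190 191 191 188 187 184 184 183 182 182 180 172 161 138 130 131 151 148 157 179 185 190 190 190]
 [190 190 189 190 187 185 183 183 183 182 182 182 182 173 161 156 178 179 180 183 187 190 191 190]
 [190 190 189 191 190 187 182 183 183 182 183 181 182 182 181 180 182 182 183 184 190 189 190 189]]
```

>>> jog_arm:
  motion:
    - [[6, 40, 0], [0, 0, 0], 0.4]
    - [[6, 40, 0], [0, 0, 0], 0.4]
    - [[0, 0, 11], [0, 0, -6.7], 0.4]
    - [[0, 0, 11], [0, 0, -6.7], 0.4]
    - [[0, 0, 11], [0, 0, -6.7], 0.4]
    - [[0, 0, 11], [0, 0, -6.7], 0.4]
    - [[0, 0, 11], [0, 0, -6.7], 0.4]
    - [[0, 0, 11], [0, 0, -6.7], 0.4]
    - [[0, 0, 11], [0, 0, -6.7], 0.4]
    - [[0, 0, 11], [0, 0, -6.7], 0.4]
    - [[0, 0, 11], [0, 0, -6.7], 0.4]
    - [[0, 0, 0], [0, 0, -6.7], 0.4]

```text
time: 2.2
tool_pos: [0.5518, 0.4106, 0.1897]
ee_rot: [3.139, -0.005, -2.28]
force: [0.4, -0.3, 0.0]
width: 0.0523
grasp_force: 0.0
```

```bash
python3 - <<'E'
from h import *
ctrl.get_image("wrist");ctrl.get_image("wrist")
s=ctrl.read_state();print(s["tool_pos"],s["ee_rot"],s["width"]);c=cam("wrist");R,t=tool();b,D=ctrl.get_image("wrist");P=cloud(c,D)
m=(P[...,2]>.058)&(P[...,2]<.066)&(np.hypot(P[...,0]-.556,P[...,1]-.408)<.04)
print(m.sum(),cv2.minAreaRect(P[m][:,:2].astype(np.float32)*1000))
goto((.5564,.408,.099),np.radians(228.8))
E
```

```text
[0.55279377 0.41108669 0.1919431 ] [ 3.14049342e+00 -2.25499180e-03 -2.28465835e+00] 0.05212019101477214
479 ((556.4571533203125, 408.58160400390625), (27.280664443969727, 13.308150291442871), 48.417335510253906)
shift mm [ 0.3 -4.5 93.8]
turn deg [ 0.03 -0.05  0.05]
```

>>> jog_arm:
  motion:
    - [[0, -4.5, 20], [0, 0, 0.5], 0.4]
    - [[0, 0, 22], [0, 0, 0], 0.4]
    - [[0, 0, 22], [0, 0, 0], 0.4]
    - [[0, 0, 18], [0, 0, 0], 0.4]
    - [[0, 0, 11], [0, 0, 0], 0.4]
    - [[0, 0, 0], [0, 0, 0], 0.4]
    - [[0, 0, 0], [0, 0, 0], 0.4]
    - [[0, 0, 0], [0, 0, 0], 1]
    - [[0, 0, 0], [0, 0, 0], 1]
    - [[0, 0, 0], [0, 0, 0], 1]
    - [[0, 0, 0], [0, 0, 0], 1]
    - [[0, 0, 0], [0, 0, 0], 1]
  grip_force: 30

```text
time: 3.35
tool_pos: [0.5581, 0.4078, 0.101]
ee_rot: [-3.141, 0.001, -2.296]
force: [-0.5, -0.2, 0.1]
width: 0.0267
grasp_force: 0.0
```

>>> jog_arm:
  motion:
    - [[0, 0, 0], [0, 0, 0], 1]
    - [[0, 0, 0], [0, 0, 0], 1]
    - [[0, 0, 0], [0, 0, 0], 1]
    - [[0, 0, 0], [0, 0, 0], 1]

```text
time: 3.68
tool_pos: [0.5578, 0.4076, 0.1003]
ee_rot: [-3.142, 0.0, -2.296]
force: [-0.9, 0.3, 0.6]
width: 0.0139
grasp_force: 30.0
```

```bash
python3 - <<'E'
from h import *
for n in("scene0","side0"):
    P=np.load(n+".npz")["P"]
    for y in np.arange(-.4,.45,.1):
        k=(P[...,2]>.07)&(P[...,2]<.5)&(abs(P[...,1]-y)<.05)&(P[...,0]>.4)&(P[...,0]<.85); q=P[k]
        if len(q)>3: print(n,round(y,1),len(q),np.percentile(q,[1,99],axis=0).round(3).tolist())
P=np.load("scene0.npz")["P"];k=(P[...,2]>.01)&(P[...,2]<.07)&(P[...,0]>.64)&(P[...,0]<.8)&(abs(P[...,1]+.25)<.1);q=P[k];print(q.min(0),q.max(0))
goto((.52,-.25,.2),np.radians(172.4))
E
```

```text
scene0 -0.4 699 [[0.825, -0.449, 0.105], [0.85, -0.352, 0.329]]
scene0 -0.3 863 [[0.586, -0.348, 0.072], [0.849, -0.251, 0.291]]
scene0 -0.2 378 [[0.595, -0.25, 0.071], [0.849, -0.156, 0.29]]
scene0 0.2 594 [[0.722, 0.159, 0.253], [0.847, 0.195, 0.39]]
side0 -0.4 77 [[0.811, -0.448, 0.073], [0.85, -0.351, 0.318]]
side0 -0.3 180 [[0.589, -0.342, 0.074], [0.848, -0.25, 0.292]]
side0 -0.2 139 [[0.593, -0.25, 0.07], [0.85, -0.153, 0.291]]
side0 -0.1 8 [[0.826, -0.15, 0.071], [0.837, -0.145, 0.086]]
side0 0.2 721 [[0.726, 0.171, 0.254], [0.848, 0.21, 0.39]]
[ 0.64008936 -0.34986096  0.01013131] [ 0.79983341 -0.15032349  0.06675083]
shift mm [ 517.3 -407.8  -99.7]
turn deg [-0.    0.   56.06]
```

>>> jog_arm:
  motion:
    - [[0, 0, -40], [0, 0, 0], 1]
    - [[0, 0, -40], [0, 0, 7], 1]
    - [[0, 0, -40], [0, 0, 7], 1]
    - [[0, 0, -40], [0, 0, 7], 1]
    - [[0, 0, -10], [0, 0, 7], 1]
    - [[0, 0, 0], [0, 0, 7], 1]
    - [[0, 0, 0], [0, 0, 7], 1]
    - [[0, 0, 0], [0, 0, 7], 1]
    - [[0, 0, 0], [0, 0, 7], 1]
    - [[-4.7, -38.7, 0], [0, 0, 0], 1]
    - [[-4.7, -38.7, 0], [0, 0, 0], 1]
    - [[-4.7, -38.7, 0], [0, 0, 0], 1]
  grip_force: 40

```text
time: 4.68
tool_pos: [0.5559, 0.2898, 0.2695]
ee_rot: [-3.141, -0.001, 3.012]
force: [1.1, 0.3, -0.6]
width: 0.0138
grasp_force: 40.0
```

>>> jog_arm:
  motion:
    - [[-4.7, -38.7, 0], [0, 0, 0], 1]
    - [[-4.7, -38.7, 0], [0, 0, 0], 1]
    - [[-4.7, -38.7, 0], [0, 0, 0], 1]
    - [[-4.7, -38.7, 0], [0, 0, 0], 1]
    - [[-4.7, -38.7, 0], [0, 0, 0], 1]
    - [[-4.7, -38.7, 0], [0, 0, 0], 1]
    - [[-4.7, -38.7, 0], [0, 0, 0], 1]
    - [[-4.7, -38.7, 0], [0, 0, 0], 1]
    - [[-4.7, -38.7, 0], [0, 0, 0], 1]
    - [[-4.7, -38.7, 0], [0, 0, 0], 1]
    - [[-4.7, -38.7, 0], [0, 0, 0], 1]
    - [[-4.7, -38.7, 0], [0, 0, 0], 1]

```text
time: 5.68
tool_pos: [0.551, -0.179, 0.2702]
ee_rot: [3.142, 0.0, 3.01]
force: [0.6, -0.2, -1.1]
width: 0.0136
grasp_force: 40.0
```

>>> jog_arm:
  motion:
    - [[-4.7, -38.7, 0], [0, 0, 0], 1]
    - [[-4.7, -38.7, 0], [0, 0, 0], 1]
    - [[0, 0, 0], [0, 0, 0], 1]
    - [[0, 0, 0], [0, 0, 0], 1]
    - [[0, 0, 0], [0, 0, 0], 1]

```text
time: 6.1
tool_pos: [0.5504, -0.2549, 0.2698]
ee_rot: [3.141, -0.001, 3.009]
force: [0.4, 0.1, -0.8]
width: 0.0136
grasp_force: 40.0
```

```bash
python3 - <<'E'
from h import *
s=ctrl.read_state();print(s["tool_pos"],s["ee_rot"],s["width"],s["time"]);c=cam("wrist");R,t=tool();b,D=ctrl.get_image("wrist");P=cloud(c,D)
np.savez("w2.npz",b=b,D=D,P=P,f=c[0],cx=c[1],cy=c[2],Rc=c[3],tc=c[4],R=R,t=t)
cv2.imwrite("pics/e.png",cv2.resize(b[60:300,100:420],(800,600)))
E
```

```text
[ 0.55036312 -0.25493238  0.26975286] [ 3.14062202e+00 -8.66252063e-04  3.00913573e+00] 0.013607026647644462 6.1
```

View pics/e.png

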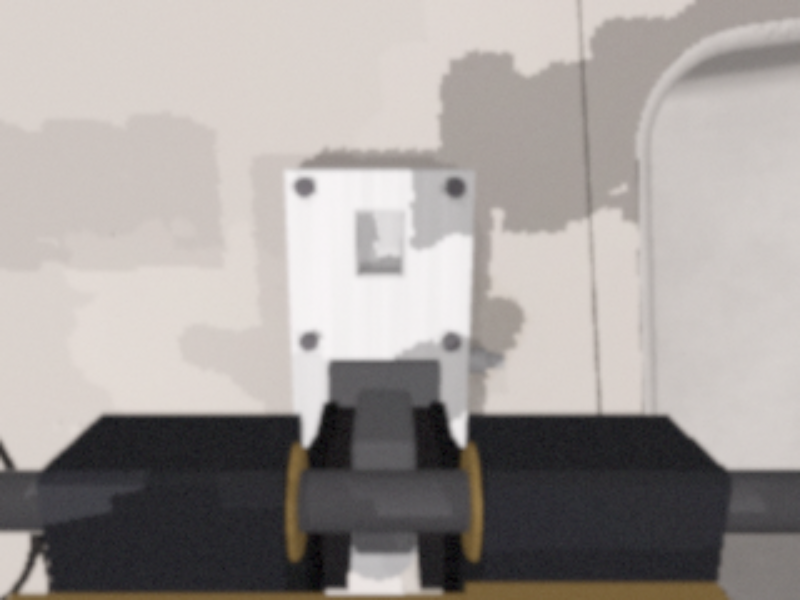

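Port seen at crop (355–405, 210–273), i.e. full px (242–262, 144–169); the held collar's front edge spans crop u 330–440 at v≈360.

```bash
python3 - <<'E'
from h import *
z=np.load("w2.npz");b,D,P,R,t=[z[k] for k in("b","D","P","R","t")];c=(z["f"],z["cx"],z["cy"],z["Rc"],z["tc"])
# block top
top=(abs(P[...,2]-.036)<.004); top[225:]=0
n,l,st,_=cv2.connectedComponentsWithStats(top.astype(np.uint8));k=1+np.argmax(st[1:,4]);top=l==k
# port hole px: not top, within block
ys,xs=np.nonzero(top);print("top px",xs.min(),xs.max(),ys.min(),ys.max(),P[top].mean(0))
g=b.mean(-1)
np.set_printoptions(linewidth=250)
print((P[140:174:2,236:270:2,2]*1000).round().astype(int)); print(g[140:174:2,236:270:2].astype(int))
# sides of block: fit left/right edges per row
rows=range(ys.min()+3,190)
L=[];Rr=[]
for v in rows:
    x=np.nonzero(top[v])[0]; L.append(ray(c,x.min()-.5,v,.036));Rr.append(ray(c,x.max()+.5,v,.036))
for e in(L,Rr):
    e=np.array(e)[:,:2]; f=cv2.fitLine(e.astype(np.float32),cv2.DIST_HUBER,0,1e-4,1e-4).ravel(); print("edge deg",np.degrees(np.arctan2(f[1],f[0])),f[2:])
# far end edge
E=[]
for u in range(xs.min()+6,xs.max()-5): 
    y=np.nonzero(top[:,u])[0]; E.append(ray(c,u,y.min()-.5,.036)[:2])
E=np.array(E,np.float32);f=cv2.fitLine(E,cv2.DIST_HUBER,0,1e-4,1e-4).ravel();print("end",np.degrees(np.arctan2(f[1],f[0])),f[2:])
# collar in tool frame
Q=(P-t)@R*1000
k=(abs(Q[...,2]-73)<4)&(abs(Q[...,1])<30)&(Q[...,0]>-5)&(Q[...,0]<40);q=Q[k];print("collar top",k.sum(),np.percentile(q,[1,50,99],axis=0).round(1))
vv,uu=np.nonzero(k);print(uu.min(),uu.max(),vv.min(),vv.max())
E
```

```text
top px 214 289 128 224 [ 0.53560681 -0.25502153  0.0361852 ]
[[37 37 36 36 35 37 36 36 36 35 37 36 36 35 36 36 36]
 [35 37 35 36 37 36 37 35 37 36 36 35 36 37 36 36 35]
 [37 37 36 35 37 37 37 35 36 35 36 36 36 37 37 35 35]
 [38 36 37 36 14 15 14 14 14 15 17 15 14 35 36 36 35]
 [37 38 37 36 14 15 14 15 14 14 14 14 14 36 36 36 36]
 [37 36 36 35 16 14 14 15 15 14 16 14 14 36 35 36 36]
 [37 36 36 35 15 15 14 15 14 13 14 16 15 36 35 37 37]
 [38 34 38 36 14 13 14 14 15 15 13 15 14 36 35 37 38]
 [36 37 37 36 13 15 13 14 15 14 14 14 13 36 35 37 36]
 [35 36 36 37 13 14 14 15 14 14 14 14 14 36 36 36 37]
 [36 37 37 36 15 14 13 14 14 14 14 14 15 36 36 37 36]
 [36 36 36 35 14 15 14 13 15 15 14 14 14 36 36 35 35]
 [35 37 36 36 15 16 15 14 16 14 14 15 13 36 38 37 37]
 [36 36 36 37 16 14 14 14 14 13 13 14 14 36 35 36 37]
 [36 34 37 35 24 23 23 24 24 25 24 23 24 36 36 36 36]
 [36 37 35 36 34 35 35 35 35 36 35 36 36 36 36 37 36]
 [36 37 36 36 37 36 38 36 36 37 36 35 35 36 36 37 35]]
[[244 242 243 244 242 238 239 243 242 242 243 242 240 239 223 192 187]
 [243 242 243 242 239 237 238 241 241 241 240 240
[... 609 characters left out ...]
76 175 185 208 225 226 224 223 205 231 240 230 228]
 [242 242 239 206 176 175 184 199 207 195 190 201 196 231 242 241 242]
 [242 241 240 209 169 163 172 175 165 165 165 161 179 231 241 241 241]
 [242 242 240 208 149 145 148 155 153 155 155 152 177 230 240 241 241]
 [242 241 240 207 145 148 150 151 152 151 151 150 178 230 240 240 242]
 [242 241 240 225 212 214 215 216 217 218 217 216 214 233 241 240 242]
 [241 242 242 242 241 239 239 239 240 241 240 238 238 239 241 242 242]]
edge deg -7.818405 [ 0.5227625  -0.29834032]
edge deg -7.8182116 [ 0.51677614 -0.2067044 ]
end 82.43 [ 0.4854346  -0.23933572]
collar top 695 [[  8.5 -14.7  69.3]
 [ 15.5   0.5  74.2]
 [ 20.1  15.1  76.6]]
231 276 204 223
```

```bash
python3 - <<'E'
from h import *
z=np.load("w2.npz");b,D,P,R,t=[z[k] for k in("b","D","P","R","t")];c=(z["f"],z["cx"],z["cy"],z["Rc"],z["tc"])
print("port ray",[ray(c,u,v,.036)[:2].round(4).tolist() for u,v in[(251.9,156.75),(241.9,156.75),(261.9,156.75),(251.9,143.7),(251.9,169.8)]])
zc=t[2]-.0743
Q=(P-t)@R*1000;k=(abs(Q[...,2]-74.3)<3)
for v in (208,212,216):
    u=np.nonzero(k[v,200:300])[0]+200; print(v,[((ray(c,a,v,zc)-t)@R*1000)[:2].round(2) for a in(u.min()-.5,u.max()+.5)])
for u in(238,245,262,270):
    v=np.nonzero(k[195:240,u])[0]+195; print(u,v.min(),((ray(c,u,v.min()-.5,zc)-t)@R*1000)[:2].round(2))
goto((.519,-.2524,.18),np.radians(172.25))
E
```

```text
port ray [[0.5186, -0.2523], [0.517, -0.2644], [0.5202, -0.2402], [0.5031, -0.2502], [0.5345, -0.2544]]
208 [array([ 18.32, -14.9 ]), array([18.34, 15.31])]
212 [array([ 15.55, -14.96]), array([15.57, 15.37])]
216 [array([ 12.76, -15.02]), array([12.77, 15.44])]
238 205 [20.73 -9.94]
245 205 [20.74 -5.36]
262 205 [20.74  5.76]
270 205 [20.74 11.  ]
shift mm [31.5 -2.4 89.9]
turn deg [ 0.05 -0.04  0.23]
```

>>> jog_arm:
  motion:
    - [[16, -1.3, 0], [0, 0, 0.2], 1]
    - [[15.3, -1.3, 0], [0, 0, 0], 1]
    - [[0, 0, 35], [0, 0, 0], 1]
    - [[0, 0, 35], [0, 0, 0], 1]
    - [[0, 0, 30], [0, 0, 0], 1]
    - [[0, 0, 20], [0, 0, 0], 1]
    - [[0, 0, 6], [0, 0, 0], 1]
    - [[0, 0, 0], [0, 0, 0], 1]
    - [[0, 0, 0], [0, 0, 0], 1]
    - [[0, 0, 0], [0, 0, 0], 1]

```text
time: 6.98
tool_pos: [0.5207, -0.2538, 0.1465]
ee_rot: [-3.14, 0.003, 3.007]
force: [0.7, 0.4, 0.3]
width: 0.0137
grasp_force: 40.0
```

```bash
python3 - <<'E'
from h import *
goto((.5192,-.2526,.1363),np.radians(172.25));s=ctrl.read_state();print(s["tool_pos"],s["ee_rot"],s["force"])
b,D=ctrl.get_image("wrist");cv2.imwrite("pics/f.png",cv2.resize(b[130:280,156:356],(800,600)))
E
```

```text
shift mm [ 1.6  1.  10.2]
turn deg [-0.09  0.18  0.06]
[ 0.52066482 -0.25376282  0.14647603] [-3.14008104  0.00316943  3.00746033] [0.71555226 0.40739411 0.30906465]
```

View pics/f.png

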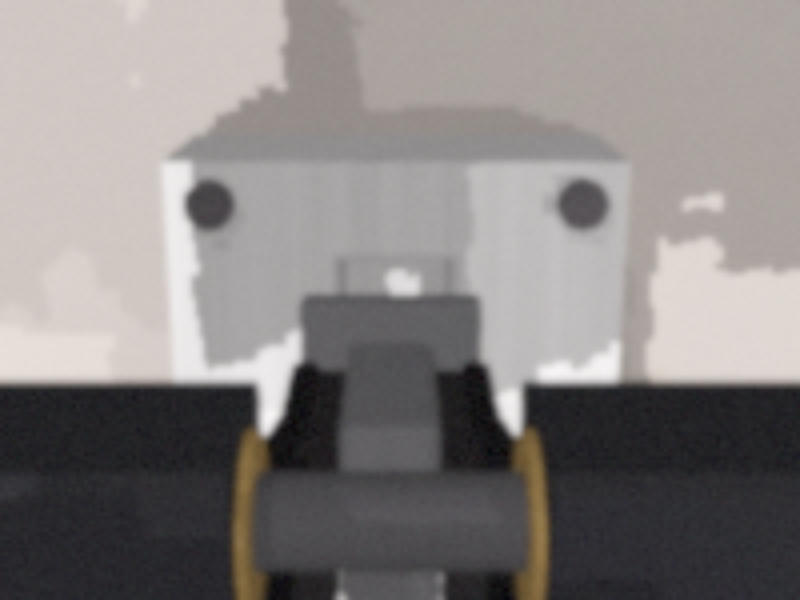

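Port mouth visible at crop u 340–455, collar 302–480: plug sits about 1.2 mm short in tool y, agreeing with the measured pose error. Correcting.

>>> jog_arm:
  motion:
    - [[1.2, 0.9, 3], [0, 0, 0], 1]
    - [[0, 0, 0], [0, 0, 0], 1]
    - [[0, 0, 0], [0, 0, 0], 1]
    - [[0, 0, 0], [0, 0, 0], 1]

```text
time: 7.37
tool_pos: [0.5183, -0.2526, 0.1416]
ee_rot: [-3.141, 0.0, 3.006]
force: [-0.4, -0.3, -0.7]
width: 0.0137
grasp_force: 40.0
```

```bash
python3 - <<'E'
from h import *
goto((.5192,-.2526,.1363),np.radians(172.25));s=ctrl.read_state();print(s["tool_pos"],s["ee_rot"],s["force"])
E
```

```text
shift mm [-0.9  0.1  5.3]
turn deg [-0.01  0.02  0.01]
[ 0.51827974 -0.25259517  0.14156335] [-3.14140745e+00  3.91787239e-04  3.00643958e+00] [-0.37621314 -0.25302596 -0.71802593]
```

>>> jog_arm:
  motion:
    - [[-0.8, 0, 1], [0, 0, 0], 1]
    - [[0, 0, 0], [0, 0, 0], 1]
    - [[0, 0, 0], [0, 0, 0], 1]
    - [[0, 0, 0], [0, 0, 0], 1]
    - [[0, 0, 2], [0, 0, 0], 1]
    - [[0, 0, 2], [0, 0, 0], 1]
    - [[0, 0, 2], [0, 0, 0], 1]
    - [[0, 0, 2], [0, 0, 0], 1]
    - [[0, 0, 0], [0, 0, 0], 1]
    - [[0, 0, 0], [0, 0, 0], 1]

```text
time: 8.2
tool_pos: [0.5189, -0.2525, 0.132]
ee_rot: [3.141, -0.0, 3.007]
force: [-0.1, -0.2, -0.8]
width: 0.0138
grasp_force: 40.0
```

>>> jog_arm:
  motion:
    - [[0, 0, 2.5], [0, 0, 0], 1]
    - [[0, 0, 2.5], [0, 0, 0], 1]
    - [[0, 0, 2.5], [0, 0, 0], 1]
    - [[0, 0, 2.5], [0, 0, 0], 1]
    - [[0, 0, 2], [0, 0, 0], 1]
    - [[0, 0, 1], [0, 0, 0], 1]
    - [[0, 0, 0], [0, 0, 0], 1]
    - [[0, 0, 0], [0, 0, 0], 1]
    - [[0, 0, 0], [0, 0, 0], 1]

```text
time: 8.95
tool_pos: [0.5191, -0.2527, 0.1194]
ee_rot: [-3.141, 0.0, 3.007]
force: [-0.5, 0.4, -0.5]
width: 0.0138
grasp_force: 40.0
```

>>> jog_arm:
  motion:
    - [[0, 0, 1.5], [0, 0, 0], 1]
    - [[0, 0, 1.5], [0, 0, 0], 1]
    - [[0, 0, 1], [0, 0, 0], 1]
    - [[0, 0, 0], [0, 0, 0], 1]
    - [[0, 0, 0], [0, 0, 0], 1]
    - [[0, 0, 0], [0, 0, 0], 1]

```text
time: 9.45
tool_pos: [0.5193, -0.2527, 0.1163]
ee_rot: [-3.141, 0.0, 3.007]
force: [-2.0, 0.9, 5.7]
width: 0.0136
grasp_force: 40.0
```

>>> jog_arm:
  motion:
    - [[0, 0, 0.8], [0, 0, 0], 1]
    - [[0, 0, 0], [0, 0, 0], 1]
    - [[0, 0, 0], [0, 0, 0], 1]
    - [[0, 0, 0], [0, 0, 0], 1]

```text
time: 9.78
tool_pos: [0.5193, -0.2527, 0.1162]
ee_rot: [-3.141, 0.0, 3.007]
force: [-5.6, 2.6, 11.4]
width: 0.0136
grasp_force: 40.0
```

>>> jog_arm:
  motion:
    - [[0, 0, -1.8], [0, 0, 0], 1]
    - [[0, 0, 0], [0, 0, 0], 1]
    - [[0, 0, 0], [0, 0, 0], 0.4]
    - [[0, 0, 0], [0, 0, 0], 0.4]
    - [[0, 0, 0], [0, 0, 0], 0.4]
    - [[0, 0, 0], [0, 0, 0], 0.4]
    - [[0, 0, 0], [0, 0, 0], 0.4]
    - [[0, 0, 0], [0, 0, 0], 0.4]

```text
time: 10.45
tool_pos: [0.519, -0.2526, 0.1161]
ee_rot: [3.142, -0.0, 3.007]
force: [-0.1, 0.8, 0.4]
width: 0.0458
grasp_force: 0.0
```

>>> jog_arm:
  motion:
    - [[0, 0, -15], [0, 0, 0], 0.4]
    - [[0, 0, -30], [0, 0, 0], 0.4]
    - [[0, 0, -35], [0, 0, 0], 0.4]
    - [[0, 0, -35], [0, 0, 0], 0.4]
    - [[0, 0, -25], [0, 0, 0], 0.4]
    - [[-30, 0, 0], [0, 0, 0], 0.4]
    - [[-30, 0, 0], [0, 0, 0], 0.4]
    - [[0, 0, 0], [0, 0, 0], 0.4]
    - [[0, 0, 0], [0, 0, 0], 0.4]
    - [[0, 0, 0], [0, 0, 0], 0.4]
    - [[0, 0, 0], [0, 0, 0], 0.4]

```text
time: 11.37
tool_pos: [0.5776, -0.2605, 0.2558]
ee_rot: [3.141, -0.001, 3.006]
force: [-0.7, -0.1, -0.2]
width: 0.0523
grasp_force: 0.0
```

```bash
python3 - <<'E'
from h import *
goto((.6079,-.2645,.183),np.radians(172.25));s=ctrl.read_state();print(s["tool_pos"],s["ee_rot"],s["width"],s["force"])
c=cam("wrist");b,D=ctrl.get_image("wrist");P=cloud(c,D);np.savez("w3.npz",b=b,D=D,P=P)
for nm,lo,hi,x,y,r in[("grip",.072,.09,.5187,-.2523,.04),("collar",.037,.05,.5187,-.2523,.04),("cap",.15,.165,.6079,-.2645,.04)]:
    m=(P[...,2]>lo)&(P[...,2]<hi)&(np.hypot(P[...,0]-x,P[...,1]-y)<r);print(nm,m.sum())
    if m.sum()>20:print(cv2.minAreaRect(P[m][:,:2].astype(np.float32)*1000),np.median(P[m][:,2]))
cv2.imwrite("pics/g.png",cv2.resize(b[60:300,100:420],(800,600)))
E
```

```text
shift mm [-30.7   0.1  72.7]
turn deg [ 0.02 -0.07  0.  ]
[ 0.57760471 -0.26046764  0.25578228] [ 3.14122707e+00 -1.25117339e-03  3.00641511e+00] 0.05233242477612822 [-0.7155367  -0.08198617 -0.2429773 ]
grip 389
((519.4136962890625, -252.26388549804688), (13.102067947387695, 26.305999755859375), 82.1004409790039) 0.0780071194707904
collar 958
((521.2662963867188, -252.5252685546875), (78.5333480834961, 72.3373031616211), 82.27075958251953) 0.041524752809753596
cap 158
((597.623046875, -263.3014221191406), (20.856904983520508, 5.147544860839844), 83.71916198730469) 0.15683120763772418
```

View pics/g.png

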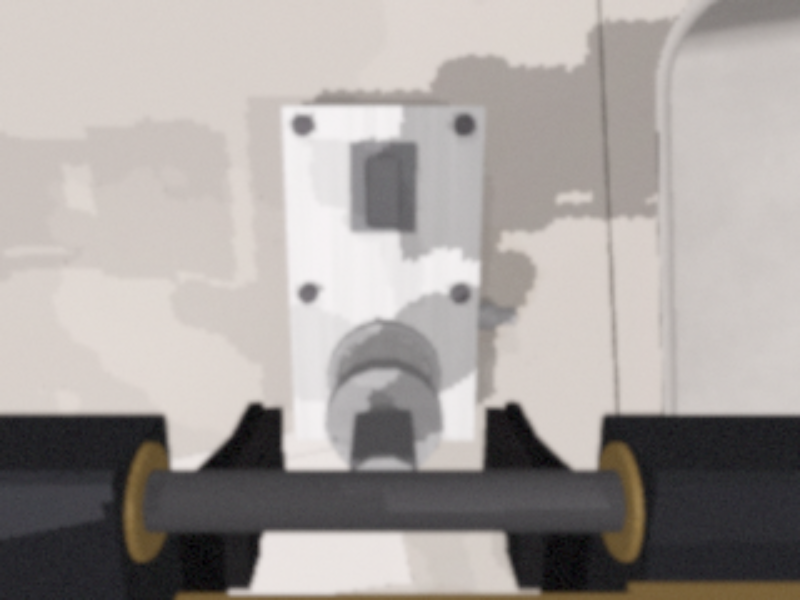

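The plug is flush in the port (grip top at 78 mm = home); the handle at crop u 350–417 is centred between the fingers.

>>> jog_arm:
  motion:
    - [[-16, 0, 0], [0, 0, 0], 0.4]
    - [[-14.7, 0, 0], [0, 0, 0], 0.4]
    - [[0, 0, 20], [0, 0, 0], 0.4]
    - [[0, 0, 20], [0, 0, 0], 0.4]
    - [[0, 0, 20], [0, 0, 0], 0.4]
    - [[0, 0, 12], [0, 0, 0], 0.4]
    - [[0, 0, 0], [0, 0, 0], 0.4]
    - [[0, 0, 0], [0, 0, 0], 0.4]
    - [[0, 0, 0], [0, 0, 0], 0.4]
    - [[0, 0, 0], [0, 0, 0], 0.4]
    - [[0, 0, 0], [0, 0, 0], 0.4]

```text
time: 12.33
tool_pos: [0.6096, -0.2653, 0.186]
ee_rot: [-3.141, 0.003, 3.007]
force: [0.1, 0.0, 1.2]
width: 0.0528
grasp_force: 0.0
```

```bash
python3 - <<'E'
from h import *
goto((.6079,-.2645,.183),np.radians(172.25));s=ctrl.read_state();print(s["tool_pos"],s["ee_rot"],s["width"],s["force"])
c=cam("side");b,D=ctrl.get_image("side");P=cloud(c,D)
m=(P[...,2]>.105)&(P[...,2]<.112)&(np.hypot(P[...,0]-.608,P[...,1]+.2645)<.02);print(m.sum(),P[m].mean(0) if m.any() else 0)
E
```

```text
shift mm [1.8 0.5 3. ]
turn deg [-0.06  0.15  0.01]
[ 0.60961038 -0.26526279  0.18604646] [-3.14052262e+00  2.56639339e-03  3.00651753e+00] 0.05275842785515525 [0.13473598 0.04645631 1.1565944 ]
1 [ 0.60493109 -0.25888087  0.10697867]
```

>>> jog_arm:
  motion:
    - [[0, 0, 1], [0, 0, 0], 0.4]
    - [[0, 0, 0], [0, 0, 0], 0.4]
    - [[0, 0, 0], [0, 0, 0], 0.4]
    - [[0, 0, 0], [0, 0, 0], 0.4]
    - [[0, 0, 0], [0, 0, 0], 0.4]
    - [[0, 0, 0], [0, 0, 0], 0.4]

```text
time: 12.88
tool_pos: [0.6089, -0.2648, 0.1832]
ee_rot: [3.142, -0.0, 3.007]
force: [0.8, -0.6, -0.2]
width: 0.0524
grasp_force: 0.0
```

```bash
python3 - <<'E'
from h import *
goto((.6079,-.2645,.183),np.radians(172.25))
E
```

```text
shift mm [1.  0.2 0.2]
turn deg [ 0.   -0.    0.01]
```

Good. Close gently on the handle.

>>> jog_arm:
  motion:
    - [[0.5, 0.2, 0], [0, 0, 0], 1]
    - [[0, 0, 0], [0, 0, 0], 1]
    - [[0, 0, 0], [0, 0, 0], 1]
    - [[0, 0, 0], [0, 0, 0], 1]
    - [[0, 0, 0], [0, 0, 0], 1]
    - [[0, 0, 0], [0, 0, 0], 1]
    - [[0, 0, 0], [0, 0, 0], 1]
    - [[0, 0, 0], [0, 0, 0], 1]
    - [[0, 0, 0], [0, 0, 0], 1]
  grip_force: 15

```text
time: 13.63
tool_pos: [0.6084, -0.2646, 0.1832]
ee_rot: [3.142, -0.0, 3.007]
force: [-0.5, -0.4, -0.4]
width: 0.0257
grasp_force: 15.0
```

>>> jog_arm:
  motion:
    - [[0, 0, 0], [0, 0, 0], 1]
    - [[0, 0, 0], [0, 0, 0], 1]
    - [[0, 0, 0], [0, 0, 0], 1]

```text
time: 13.88
tool_pos: [0.6084, -0.2645, 0.1832]
ee_rot: [-3.142, -0.0, 3.007]
force: [-0.3, -1.1, 0.4]
width: 0.0257
grasp_force: 15.0
```

```bash
python3 - <<'E'
from h import *
s=ctrl.read_state();print(s["width"],s["grasp_force"],s["wrist_torque"],s["force"])
# handle yaw from the earlier wrist picture w1-like cloud: handle sides in w3
P=np.load("w3.npz")["P"]
m=(P[...,2]>.112)&(P[...,2]<.152)&(np.hypot(P[...,0]-.608,P[...,1]+.2645)<.025)
q=P[m];print(m.sum(),cv2.minAreaRect(q[:,:2].astype(np.float32)*1000))
b,D=ctrl.get_image("wrist");b2,_=ctrl.get_image("scene")
w=cv2.resize(b[170:320,156:356],(400,300));z=cv2.resize(b2[215:275,325:405],(400,300),interpolation=cv2.INTER_CUBIC)
o=np.load("scene0.npz")["b"];z0=cv2.resize(o[215:275,325:405],(400,300),interpolation=cv2.INTER_CUBIC)
b3,_=ctrl.get_image("side");z3=cv2.resize(b3[110:170,220:300],(400,300),interpolation=cv2.INTER_CUBIC)
cv2.imwrite("pics/h.png",np.vstack([np.hstack([w,z3]),np.hstack([z0,z])]))
E
```

```text
0.025726797297089377 14.999995082616806 [0.00639366 0.07866489 0.05548412] [-0.34017943 -1.08880604  0.36998375]
446 ((598.1453247070312, -263.4136962890625), (21.869043350219727, 2.541031837463379), 84.64691162109375)
```

View pics/h.png

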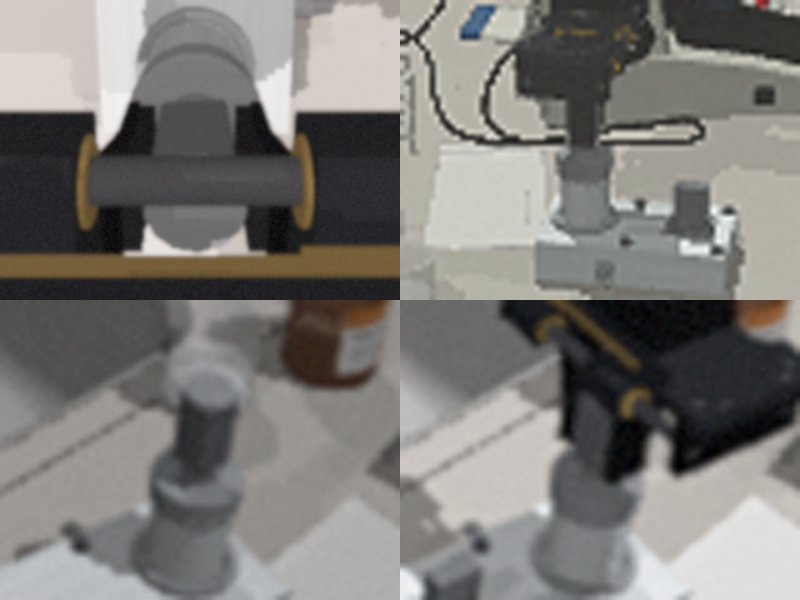

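Plug stands flush in the side view; fingers straddle the handle, but the width (25.7 mm) exceeds the 22 mm handle. Checking by depth what they touch.

```bash
python3 - <<'E'
from h import *
R,t=tool();c=cam("wrist");b,D=ctrl.get_image("wrist");P=cloud(c,D);Q=(P-t)@R*1000
g=b.mean(-1)
for lo in range(16,84,4):
    m=(Q[...,2]>lo)&(Q[...,2]<lo+4)&(abs(Q[...,1])<45)&(abs(Q[...,0])<25); h=m&(g>60); f=m&(g<=45)
    o=[lo,h.sum(),f.sum()]
    if h.sum()>5:o+=["handle y",np.percentile(Q[h][:,1],[2,98]).round(1),"x",np.percentile(Q[h][:,0],[2,50,98]).round(1)]
    if f.sum()>5:
        y=Q[f][:,1];o+=["finger",y[y<0].max().round(1) if (y<0).any() else None,y[y>0].min().round(1) if (y>0).any() else None,"x",Q[f][:,0].max().round(1)]
    print(*o)
k=(Q[...,2]>50)&(Q[...,2]<70)&(abs(Q[...,1])<13)&(abs(Q[...,0])<25)&(g>60)
a=np.polyfit(Q[k][:,1],Q[k][:,0],1);print("face slope deg",np.degrees(np.arctan(a[0])))
E
```

```text
16 15 142 handle y [-17.4  17.6] x [-8.8 -7.6 -5.4] finger -12.8 13.0 x 4.8
20 76 313 handle y [-16.9  17.4] x [-10.4  -8.5   1.1] finger -12.5 13.0 x 3.2
24 929 3 handle y [-12.   12.1] x [-11.9  -5.    0.2]
28 23 14 handle y [-12.6  13.1] x [-9.  11.5 13.1] finger -17.8 17.8 x 12.0
32 127 114 handle y [-23.7  24.1] x [10.2 11.1 11.8] finger -13.1 13.5 x 12.1
36 136 114 handle y [-14.5  23.8] x [ 9.9 11.1 11.7] finger -13.2 13.8 x 12.0
40 115 117 handle y [-21.9  22.5] x [ 9.7 11.  11.7] finger -12.8 13.3 x 12.1
44 128 128 handle y [-21.4  21.9] x [ 9.7 10.9 11.8] finger -12.5 13.0 x 12.0
48 122 81 handle y [-21.   21.5] x [ 9.9 11.  11.8] finger -12.6 13.1 x 11.9
52 103 105 handle y [-21.1  21.4] x [ 9.7 11.1 11.8] finger -12.5 13.0 x 11.9
56 96 68 handle y [-12.   21.1] x [ 9.9 11.  11.7] finger -12.7 13.1 x 11.9
60 94 81 handle y [-21.   21.4] x [ 8.5 10.9 11.9] finger -12.6 13.0 x 11.9
64 90 52 handle y [-13.9  20.9] x [ 9.7 11.1 11.8] finger -13.3 13.8 x 11.8
68 68 8 handle y [-19.8  21.1] x [ 9.6 10.9 11.6] finger -13.6 13.1 x 11.4
72 1 0
76 2 0
80 1102 0 handle y [-19.1  19.4] x [-0.1 12.7 22.6]
face slope deg 3.3991521763364396
```

The fingers are pinching the 27 mm cap (it overhangs the handle), not the handle flats. I'll release, back off and come in tilted below the cap.

>>> jog_arm:
  motion:
    - [[0, 0, 0], [0, 0, 0], 0.4]
    - [[0, 0, 0], [0, 0, 0], 0.4]
    - [[0, 0, 0], [0, 0, 0], 0.4]
    - [[0, 0, 0], [0, 0, 0], 0.4]
    - [[0, 0, 0], [0, 0, 0], 0.4]
    - [[0, 0, -15], [0, 0, 0], 0.4]
    - [[0, 0, -30], [0, 0, 0], 0.4]
    - [[0, 0, -35], [0, 0, 0], 0.4]
    - [[10, 0, 0], [0, 0, 0], 0.4]
    - [[30, 0, 0], [0, 0, 0], 0.4]
    - [[30, 0, 0], [0, 0, 0], 0.4]
    - [[25, 0, 0], [0, 0, 0], 0.4]

```text
time: 15.08
tool_pos: [0.5129, -0.2514, 0.2632]
ee_rot: [-3.142, -0.0, 3.007]
force: [-0.1, -0.2, 0.5]
width: 0.0521
grasp_force: 0.0
```

>>> jog_arm:
  motion:
    - [[0, 0, 0], [0, -6.7, 0], 0.4]
    - [[0, 0, 0], [0, -6.7, 0], 0.4]
    - [[0, 0, 0], [0, -6.7, 0], 0.4]
    - [[0, 0, 0], [0, -6.7, 0], 0.4]
    - [[0, 0, 0], [0, -6.7, 0], 0.4]
    - [[0, 0, 0], [0, -6.7, 0], 0.4]
    - [[0, 0, 0], [0, -6.7, 0], 0.4]
    - [[0, 0, 0], [0, -6.7, 0], 0.4]
    - [[0, 0, 0], [0, -6.4, 0], 0.4]
    - [[0, 0, 0], [0, 0, 0], 0.4]
    - [[0, 0, 0], [0, 0, 0], 0.4]
    - [[0, 0, 0], [0, 0, 0], 0.4]

```text
time: 16.08
tool_pos: [0.533, -0.208, 0.3112]
ee_rot: [-3.123, 0.958, 2.949]
force: [-0.3, 0.5, 0.7]
width: 0.0521
grasp_force: 0.0
```

```bash
cat >> h.py <<'E'
a=np.radians(-7.75);AX=np.array([np.cos(a),np.sin(a),0]);G0=np.array([.6082,-.2646,.127])
def tgoto(G,back=0,tilt=60):
    "tilted goal: grasp point G (world), backed off along tool z"
    th=np.radians(tilt);zt=np.sin(th)*AX+np.cos(th)*np.array([0,0,-1.]);xt=-np.cos(th)*AX-np.sin(th)*np.array([0,0,1.])
    M=np.stack([xt,np.cross(zt,xt),zt],1);R,t=tool();p=G-(.051+back)*zt
    print("shift",(R.T@(p-t)*1000).round(1),"turn",np.degrees(Ro.from_matrix(R.T@M).as_rotvec()).round(2),"z up in tool",R.T[:,2].round(3))
E
python3 - <<'E'
from h import *
s=ctrl.read_state();print(s["tool_pos"],s["ee_rot"],s["joint_pos"].round(2),s["width"],s["force"])
tgoto(G0,.06);tgoto(G0)
b,D=ctrl.get_image("scene");P=cloud(cam("scene"),D)
m=(np.hypot(P[...,0]-.608,P[...,1]+.2645)<.02)&(P[...,2]<.17)&(P[...,2]>.13);print(m.sum(),P[m][:,2].max())
E
```

```text
[ 0.53295343 -0.20804766  0.3111728 ] [-3.12261337  0.95846167  2.94910491] [-0.7  -0.4   2.29  0.87  0.51 -2.68] 0.052105775667922447 [-0.28063763  0.45108177  0.65948147]
shift [111.8 -45.4  65.6] turn [-3.85 -5.1  -1.72] z up in tool [-0.818 -0.011 -0.575]
shift [106.5 -41.3 125.2] turn [-3.85 -5.1  -1.72] z up in tool [-0.818 -0.011 -0.575]
151 0.16158240562606163
```

>>> jog_arm:
  motion:
    - [[0, 0, 0], [0, 0, 7.1], 0.4]
    - [[0, 0, 0], [0, 0, 7.1], 0.4]
    - [[0, 0, 0], [0, 0, 7.1], 0.4]
    - [[0, 0, 0], [0, 0, 7.1], 0.4]
    - [[0, 0, 0], [0, 0, 7.1], 0.4]
    - [[0, 0, 0], [0, 0, 7.1], 0.4]
    - [[0, 0, 0], [0, 0, 7.1], 0.4]
    - [[0, 0, 0], [0, 0, 7.1], 0.4]
    - [[0, 0, 0], [0, 0, 7.1], 0.4]
    - [[0, 0, 0], [0, 0, 7.1], 0.4]
    - [[0, 0, 0], [0, 0, 7.1], 0.4]
    - [[0, 0, 0], [0, 0, 7.1], 0.4]

```text
time: 17.13
tool_pos: [0.5329, -0.2089, 0.3102]
ee_rot: [2.186, 0.073, 1.406]
force: [-0.5, 0.5, -0.7]
width: 0.0522
grasp_force: 0.0
```

>>> jog_arm:
  motion:
    - [[0, 0, 0], [0, 0, 7.1], 0.4]
    - [[0, 0, 0], [0, 0, 7.1], 0.4]
    - [[0, 0, 0], [0, 0, 7.1], 0.4]
    - [[0, 0, 0], [0, 0, 7.1], 0.4]
    - [[0, 0, 0], [0, 0, 7.1], 0.4]
    - [[0, 0, 0], [0, 0, 7.1], 0.4]
    - [[0, 0, 0], [0, 0, 7.1], 0.4]
    - [[0, 0, 0], [0, 0, 7.1], 0.4]
    - [[0, 0, 0], [0, 0, 7.1], 0.4]
    - [[0, 0, 0], [0, 0, 7.1], 0.4]
    - [[0, 0, 0], [0, 0, 7.1], 0.4]
    - [[0, 0, 0], [0, 0, 7.1], 0.4]

```text
time: 18.13
tool_pos: [0.5329, -0.2089, 0.3102]
ee_rot: [2.901, -0.936, 0.079]
force: [0.5, -0.5, 0.4]
width: 0.0522
grasp_force: 0.0
```

>>> jog_arm:
  motion:
    - [[0, 0, 0], [0, 0, 7.1], 0.4]
    - [[0, 0, 0], [0, 0, 0], 0.4]
    - [[0, 0, 0], [0, 0, 0], 0.4]
    - [[0, 0, 0], [0, 0, 0], 0.4]

```text
time: 18.47
tool_pos: [0.5329, -0.2084, 0.3106]
ee_rot: [3.058, -0.956, -0.114]
force: [0.2, 0.6, -0.6]
width: 0.0525
grasp_force: 0.0
```

```bash
sed -i 's/xt=-np.cos(th)\*AX-np.sin(th)\*/xt=np.cos(th)*AX+np.sin(th)*/' h.py
python3 - <<'E'
from h import *
s=ctrl.read_state();print(s["tool_pos"],s["ee_rot"],s["joint_pos"].round(2),s["time"])
tgoto(G0,.06);tgoto(G0)
E
```

```text
[ 0.53289402 -0.20842615  0.31062302] [ 3.05759551 -0.95593106 -0.11380206] [-0.7  -0.39  2.29  0.88  0.51  0.41] 18.4667
shift [-113.3   39.9   65.3] turn [3.77 5.2  0.88] z up in tool [ 0.817  0.048 -0.575]
shift [-107.8   36.   124.9] turn [3.77 5.2  0.88] z up in tool [ 0.817  0.048 -0.575]
```

>>> jog_arm:
  motion:
    - [[-28.3, 10, 16.3], [0, 0, 0], 0.4]
    - [[-28.3, 10, 16.3], [0, 0, 0], 0.4]
    - [[-28.3, 10, 16.3], [0, 0, 0], 0.4]
    - [[-28.3, 10, 16.3], [0, 0, 0], 0.4]
    - [[0, 0, 0], [3.8, 5.2, 0.9], 0.4]
    - [[0, 0, 0], [0, 0, 0], 0.4]
    - [[0, 0, 0], [0, 0, 0], 0.4]
    - [[0, 0, 0], [0, 0, 0], 0.4]
    - [[0, 0, 0], [0, 0, 0], 0.4]

```text
time: 19.22
tool_pos: [0.5152, -0.2484, 0.1916]
ee_rot: [-3.141, -1.046, -0.137]
force: [0.8, -0.6, 1.0]
width: 0.052
grasp_force: 0.0
```

```bash
python3 - <<'E'
from h import *
s=ctrl.read_state();print(s["tool_pos"],s["ee_rot"],s["joint_pos"].round(2),s["time"],s["force"])
tgoto(G0,.06);tgoto(G0)
c=cam("wrist");b,D=ctrl.get_image("wrist");P=cloud(c,D);np.savez("w4.npz",b=b,D=D,P=P)
for lo in range(112,160,6):
    m=(P[...,2]*1000>lo)&(P[...,2]*1000<lo+6)&(np.hypot(P[...,0]-.608,P[...,1]+.2645)<.022)
    if m.sum()>10:print(lo,m.sum(),cv2.minAreaRect(P[m][:,:2].astype(np.float32)*1000))
cv2.imwrite("pics/i.png",cv2.resize(b,(800,600)))
E
```

```text
[ 0.51524838 -0.24841471  0.19160157] [-3.14081958 -1.04583411 -0.13656748] [-0.88 -0.1   2.37  1.61  0.63 -0.49] 19.2167 [ 0.78536395 -0.6432999   0.9627312 ]
shift [-8.8  3.5  3. ] turn [ 0.02  0.08 -0.04] z up in tool [ 0.865 -0.    -0.501]
shift [-8.7  3.5 63. ] turn [ 0.02  0.08 -0.04] z up in tool [ 0.865 -0.    -0.501]
112 111 ((597.5582885742188, -263.8521423339844), (21.897830963134766, 3.116713762283325), 84.30821990966797)
118 111 ((597.2192993164062, -263.72283935546875), (21.454248428344727, 2.40254282951355), 84.36213684082031)
124 130 ((597.0669555664062, -263.9800720214844), (21.67170524597168, 2.8282203674316406), 86.52529907226562)
130 131 ((599.5264282226562, -261.459716796875), (24.83938217163086, 11.167896270751953), 57.96553421020508)
136 135 ((597.14794921875, -263.8205871582031), (20.899003982543945, 2.0271542072296143), 86.23027038574219)
142 142 ((597.6875610351562, -263.8168029785156), (21.989587783813477, 3.6185224056243896), 84.02050018310547)
148 154 ((598.6900024414062, -263.9253234863281), (21.884098052978516, 5.337541580200195), 87.00855255126953)
154 795 ((607.4461059570312, -264.3901672363281), (26.32209014892578, 26.059890747070312), 17.263378143310547)
```

View pics/i.png

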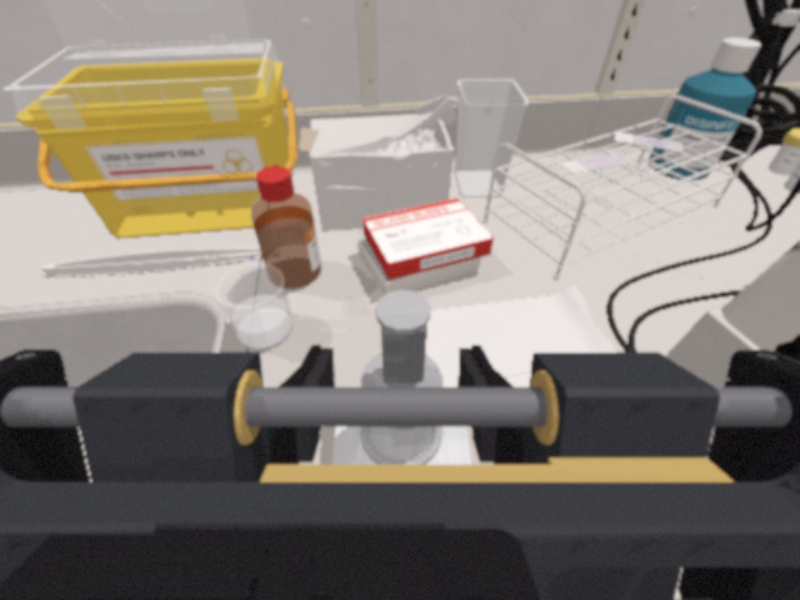

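Handle stands centred between the fingers at (403,350), cap at (403,310), plug/stand below; path in is clear.

>>> jog_arm:
  motion:
    - [[-8.8, 3.5, 3], [0, 0, 0], 0.4]
    - [[0, 0, 0], [0, 0, 0], 0.4]
    - [[0, 0, 0], [0, 0, 0], 0.4]
    - [[0, 0, 0], [0, 0, 0], 0.4]
    - [[0, 0, 0], [0, 0, 0], 0.4]

```text
time: 19.68
tool_pos: [0.5126, -0.2512, 0.1818]
ee_rot: [-3.137, -1.046, -0.14]
force: [0.0, -0.1, 1.0]
width: 0.0524
grasp_force: 0.0
```

```bash
python3 - <<'E'
from h import *
s=ctrl.read_state();print(s["joint_pos"].round(2))
tgoto(G0,.06)
E
```

```text
[-0.89 -0.07  2.37  1.65  0.64 -0.53]
shift [ 0.8  0.4 -0. ] turn [-0.04  0.05 -0.13] z up in tool [ 0.866 -0.002 -0.501]
```

>>> jog_arm:
  motion:
    - [[0.6, 0.3, 10], [0, 0, 0], 0.4]
    - [[0, 0, 15], [0, 0, 0], 0.4]
    - [[0, 0, 15], [0, 0, 0], 0.4]
    - [[0, 0, 12], [0, 0, 0], 0.4]
    - [[0, 0, 8], [0, 0, 0], 0.4]
    - [[0, 0, 0], [0, 0, 0], 0.4]
    - [[0, 0, 0], [0, 0, 0], 0.4]
    - [[0, 0, 0], [0, 0, 0], 0.4]
    - [[0, 0, 0], [0, 0, 0], 0.4]
    - [[0, 0, 0], [0, 0, 0], 0.4]

```text
time: 20.52
tool_pos: [0.5637, -0.2587, 0.1519]
ee_rot: [-3.136, -1.046, -0.141]
force: [-0.3, 0.9, -0.0]
width: 0.0523
grasp_force: 0.0
```

```bash
python3 - <<'E'
from h import *
s=ctrl.read_state();print(s["joint_pos"].round(2),s["force"])
tgoto(G0)
E
```

```text
[-0.8   0.12  2.25  1.83  0.59 -0.68] [-0.29295972  0.90051649 -0.02145255]
shift [ 0.9 -0.2  0.3] turn [-0.01  0.06 -0.18] z up in tool [ 0.866 -0.003 -0.501]
```

>>> jog_arm:
  motion:
    - [[0.5, 0, 0], [0, 0, 0], 1]
    - [[0, 0, 0], [0, 0, 0], 1]
    - [[0, 0, 0], [0, 0, 0], 1]
    - [[0, 0, 0], [0, 0, 0], 1]
    - [[0, 0, 0], [0, 0, 0], 1]
    - [[0, 0, 0], [0, 0, 0], 1]
    - [[0, 0, 0], [0, 0, 0], 1]
    - [[0, 0, 0], [0, 0, 0], 1]
    - [[0, 0, 0], [0, 0, 0], 1]
    - [[0, 0, 0], [0, 0, 0], 1]
  grip_force: 20

```text
time: 21.35
tool_pos: [0.5643, -0.2586, 0.1519]
ee_rot: [-3.135, -1.046, -0.142]
force: [-0.0, -0.6, 0.1]
width: 0.0222
grasp_force: 19.7
```

```bash
python3 - <<'E'
from h import *
s=ctrl.read_state();print(s["width"],s["grasp_force"],s["force"],s["wrist_torque"],s["tool_pos"],s["ee_rot"])
tgoto(G0); tgoto(G0+[0,0,.03])
E
```

```text
0.022179470026140697 19.734151168468088 [-0.01851232 -0.58812106  0.0956664 ] [-0.00186054  0.55850248  0.00142297] [ 0.56426015 -0.25861989  0.15191197] [-3.13536008 -1.04579872 -0.14166037]
shift [ 0.6 -0.  -0.1] turn [-0.04  0.08 -0.18] z up in tool [ 0.865 -0.003 -0.501]
shift [ 26.6  -0.1 -15.2] turn [-0.04  0.08 -0.18] z up in tool [ 0.865 -0.003 -0.501]
```

Handle flats are held (22.2 mm). Lift the first 10 mm slowly.

>>> jog_arm:
  motion:
    - [[0, 0, 0], [0, 0, 0], 1]
    - [[1.3, 0, -0.75], [0, 0, 0], 1]
    - [[1.73, 0, -1], [0, 0, 0], 1]
    - [[1.73, 0, -1], [0, 0, 0], 1]
    - [[1.73, 0, -1], [0, 0, 0], 1]
    - [[1.73, 0, -1], [0, 0, 0], 1]
    - [[0.43, 0, -0.25], [0, 0, 0], 1]
    - [[0, 0, 0], [0, 0, 0], 1]
    - [[0, 0, 0], [0, 0, 0], 1]
    - [[0, 0, 0], [0, 0, 0], 1]
  grip_force: 30

```text
time: 22.18
tool_pos: [0.5642, -0.2586, 0.1618]
ee_rot: [-3.135, -1.046, -0.142]
force: [0.1, -0.3, -2.6]
width: 0.0217
grasp_force: 29.6
```

```bash
python3 - <<'E'
from h import *
s=ctrl.read_state();print(s["width"],s["force"],s["wrist_torque"],s["tool_pos"],s["ee_rot"],s["joint_pos"].round(2))
tgoto(G0+[0,0,.03])
b,D=ctrl.get_image("scene");P=cloud(cam("scene"),D)
m=(np.hypot(P[...,0]-.608,P[...,1]+.2645)<.012)&(P[...,2]<.2)&(P[...,2]>.13);print(m.sum(),np.percentile(P[m][:,2],[50,95]))
E
```

```text
0.021703839971147817 [ 0.06963931 -0.27370792 -2.64754231] [0.091042   0.89222058 0.00445003] [ 0.56418699 -0.25863761  0.16179845] [-3.13532243 -1.04560695 -0.14177023] [-0.8   0.1   2.25  1.79  0.58 -0.64]
shift [ 18.   -0.1 -10.2] turn [-0.04  0.09 -0.19] z up in tool [ 0.865 -0.003 -0.501]
42 [0.16665823 0.16935127]
```

>>> jog_arm:
  motion:
    - [[1.3, 0, -0.75], [0, 0, 0], 1]
    - [[1.73, 0, -1], [0, 0, 0], 1]
    - [[1.73, 0, -1], [0, 0, 0], 1]
    - [[1.73, 0, -1], [0, 0, 0], 1]
    - [[1.73, 0, -1], [0, 0, 0], 1]
    - [[1.73, 0, -1], [0, 0, 0], 1]
    - [[1.73, 0, -1], [0, 0, 0], 1]
    - [[1.73, 0, -1], [0, 0, 0], 1]
    - [[1.3, 0, -0.75], [0, 0, 0], 1]
    - [[0, 0, 0], [0, 0, 0], 1]
    - [[0, 0, 0], [0, 0, 0], 1]
    - [[0, 0, 0], [0, 0, 0], 1]

```text
time: 23.23
tool_pos: [0.5642, -0.2587, 0.1788]
ee_rot: [-3.135, -1.046, -0.142]
force: [0.6, 0.4, -1.9]
width: 0.0217
grasp_force: 29.6
```

```bash
python3 - <<'E'
from h import *
s=ctrl.read_state();print(s["width"],s["force"],s["tool_pos"])
print("remaining",(.1819-s["tool_pos"][2])*1000)
E
```

```text
0.02165383062300163 [ 0.6162878   0.41304538 -1.93770035] [ 0.5642218  -0.25865939  0.17880237]
remaining 3.0976314418107997
```

>>> jog_arm:
  motion:
    - [[1.35, 0, -0.78], [0, 0, 0], 1]
    - [[1.3, 0, -0.75], [0, 0, 0], 1]
    - [[0, 0, 0], [0, 0, 0], 1]
    - [[0, 0, 0], [0, 0, 0], 1]
    - [[0, 0, 0], [0, 0, 0], 1]
    - [[0, 0, 0], [0, 0, 0], 1]

```text
time: 23.73
tool_pos: [0.5642, -0.2587, 0.1819]
ee_rot: [-3.135, -1.046, -0.142]
force: [-0.4, 0.7, -1.4]
width: 0.0219
grasp_force: 29.6
```

```bash
python3 - <<'E'
from h import *
s=ctrl.read_state();print(s["width"],s["grasp_force"],s["force"],s["tool_pos"])
P0=np.load("scene0.npz")["P"]
b,D=ctrl.get_image("scene");P=cloud(cam("scene"),D)
for p in(P0,P):
    m=(np.hypot(p[...,0]-.608,p[...,1]+.2645)<.012)&(p[...,2]<.2)&(p[...,2]>.15);print(m.sum(),np.percentile(p[m][:,2],[50,95]))
bs,_=ctrl.get_image("side")
f=lambda im,r,c:cv2.resize(im[r:r+60,c:c+50],(400,480),interpolation=cv2.INTER_CUBIC)
cv2.imwrite("pics/j.png",np.hstack([f(b,225,330),f(bs,115,238)]))
E
```

```text
0.02190251331451221 29.644612805768702 [-0.37874756  0.69880962 -1.38524593] [ 0.5642301  -0.25868142  0.18187765]
56 [0.15744753 0.15886909]
40 [0.18775008 0.18944997]
```

View pics/j.png

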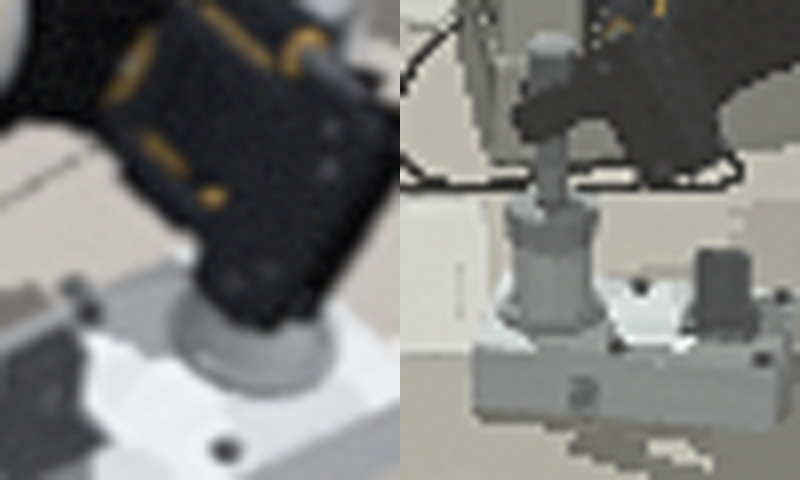

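The rod is up 30 mm, with the dark ring at cylinder-top level (right half, about (552,205)). The plug is seated at (722,290).

```bash
python3 -c "
from station import ctrl
print(ctrl.job_done())"
```

```text
the job is handed in; nothing more can be done
None
```

The rectangular plug is fully home in its port, and the piston rod is held by its square handle about 30 mm up, with the dark ring level with the cylinder's top face; the job was handed in at about 24 s, after a first grasp that caught the cap was released and redone below it.

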